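# Fold the hand rest flat and park its locking pin

## Robot

A 6-joint arm with a two-finger parallel gripper is mounted at the origin on a cart in front of the work surface, level with it; the furniture and walls round the work are solid. World frame = base frame: x ahead of the robot, y to its left, z up, the work surface at z = 0. Lengths are in m, angles in rad, forces in N, time in s.
With the tool pointing down it reaches from about 0.375 to 0.925 m from the base axis. Payload 5.7 kg.
Tool frame: the origin (TCP) lies on the centre line of the jaws, within the pads' length; the fingertips stand 19 mm ahead of it and the grasp point (between the pads) is the TCP; z points along the fingers, y is the line along which they close (so a half turn about z gives the same grasp; the last joint's range is limited). The gripper opens to 88 mm and grips with 3 to 60 N. Pads are 20 mm wide; open, the fingers measure 115 mm over their backs; the gripper's body (75 mm by 178 mm) begins 61 mm behind the grasp point.
Start: joints at [-1.303, 0.359, 1.51, -0, 1.272, -0.115], TCP at [0.224, -0.557, 0.242] pointing down, gripper open.
Joint ranges: [-2.97, 2.97], [-1.01, 2.36], [0.21, 2.38], [-0.96, 4.11], [0.2, 2.71], [-2.98, 2.98]. Speed limits (rad/s): [2.39, 2.39, 3.14, 3.14, 3.14, 3.14].

## Interface

Orientations are given as a 3x3 rotation matrix whose columns are the frame's x, y, z axes.
In Python, from bench import robot gives the robot as it stands.
- The arm moves only by the tool steer_hand, called after ">>>" as a command line: name --argument value ..., lists and objects as JSON in quotes. Schema: {"type":"object","properties":{"offsets":{"type":"array","items":{"type":"array","items":{"type":"array","items":{"type":"number"},"minItems":4,"maxItems":4},"minItems":1,"maxItems":5},"minItems":1,"maxItems":1},"aperture":{"type":"number"},"only":{"type":"string"},"quiet":{"type":"boolean"},"lines":{"type":"string"}},"required":["offsets"],"additionalProperties":false}. offsets is a list that holds a single list of rows (three levels of brackets), with 1 to 5 rows, each of 4 numbers: dx, dy, dz in m, then a turn about the tool's z in rad; each row is the pose to reach, as a shift and turn from the pose commanded when the call began, along the tool's axes at that moment; what a row does not reach only later rows make up. A row lasts 1/10 s, in which the tool goes at most 0.05 m and 0.15 rad, less where a joint would pass 70% of its speed; a pose out of reach is approached as far as the arm can. aperture is the finger opening in m, set as the call begins (left out keeps the last). The fingers move at their own pace and stop on an object; the grip force is fixed at half the most. Time passes only in rows, so rows that do not move let the fingers close. The tool returns the time, the measured TCP pose, the force, the opening and the grip force at its end. only (a regular expression) keeps the lines of the reply that match it, lines (a string "A,B") keeps lines A to B, and quiet returns only ok. Input that does not fit is refused with a message, and nothing moves.
- robot.state(): the state, without advancing time (a new reading comes with each control period).
- robot.get_image(name): name is "side" or "top"; returns a dict with "pixels" (400x640x3 uint8, red, green, blue), "mtx" (3x3 intrinsics, pixels), "distortion" ([k1, k2, p1, p2, k3] as OpenCV has them; the pictures are not rectified), "rvec" (rotation vector, rad) and "tvec" (3), from world to camera coordinates, as OpenCV has them. Camera axes: x right, y down, z forward; pixel columns grow to the right and rows downward; lengths in m; the calibration is good to about 2 mm. A picture is of the moment at which its call begins. There is no depth.
- robot.sign_off(): hands the job in; it is judged then, once.
The state is a dict: "time": time; "q": joint angles; "joint_vel": joint speeds; "effort": joint torques, N m; "tcp_pos": TCP position; "tool_rot": TCP orientation; "force": force on the tool from outside, world axes, zero at the start; "wrist_torque": the same for the moment, N m; "opening": finger opening in m; "grip_force": force on a finger pad.
Only numpy, scipy, OpenCV 4.12 (cv2) and the standard library are available. Lean on these libraries where they do the work, as an engineer would, in place of code of your own. Each camera call takes 0.05 s, during which the arm holds its last target. There are 200 camera calls.

## Task

Fold the hand rest flat for the evening. First take the bottle with the red cap away from in front of the locking pin and stand it upright in the steel tray; then draw the T-handled pin right out of its post, press the pink pad all the way down, and only after that lay the pin into the two open notches at the front of the rest, across the pad's steel tongue, with the cross handle down in its pocket. Let go of everything at the end and leave the other things on the desk standing where they are.

Things in the scene. Friction and masses are not known exactly. Their poses are not given: they have to be found in the camera images.
- rest: Folding hand rest, fixed to the desk: dark grey base plate, top 8 mm up; origin on the desk below the middle of the pad's width. x points to its hinge (away from the robot within 0.25 rad), y to its left, z up. Plate x -150 to +92, y -112 to +78 mm. A white post, 98 mm high, holds the pin at the right edge: x -26 to +14, y -110 to -74. White notched blocks stand in front.
- pad (a joint): Pad angle: 0 raised (start; the pin locks it through a lug under the pad), 0.55 rad folded flat (end stop). Hinge axis along the rest's y at x +72, z 38 mm. Stiff: stays where left, about 3 N at the free front edge moves it. Pink cushion 128 x 128 mm on a steel plate, y -65 to +65; folded: x -68 to +64, top z 67 mm.
- pad_edge (a point): Top of the cushion, mid-width, 20 mm behind its free front edge: the place to push. It swings about the hinge axis (118 mm along the pad and 28 mm square to it from that axis): about 124 mm above the desk raised, 66 mm folded.
- tongue (a point): Top of the front end of the steel tongue (24 mm wide, 8 mm thick) that sticks 57 mm out of the pad's front edge, between the two ears. Folded, it lies 42 mm above the desk and the parked pin crosses it 4 mm higher; a pin parked before the pad is down keeps the pad from coming down.
- bore_mouth (a point): Centre of the bore in the post's outer (-y) face, 68 mm up; its axes are the rest's. The bore runs along the rest's y, 17.5 mm wide: 36 mm through the post, then 4 mm gap and a 12 mm lug under the pad. The pin comes out towards -y (robot's right) and is free once its tip has passed this face.
- notch_place (a point): Where the pin's origin lies when parked, 53 mm up; axes are the rest's. The pin lies along y, handle to -y, in two U-notches open above, 18 mm wide (mouth 28), in ears 68 mm high at y -30 to -20 and +50 to +60 mm from here. Between y -20 and +20 fingers have room either side of the shaft: 44 mm behind it to the cushion, free in front, 45 mm down to the plate.
- pocket (a point): Middle of the pocket that takes the cross handle, 42 mm from notch_place towards -y: 52 mm wide (x), 23 mm long (y), floor 45 mm and walls 64 mm above the desk. The handle has 4 mm of play on each side: no room for fingers round it there.
- pin: Locking pin, 120 g: steel shaft 14 mm round, 105 mm long; black cross handle at the -y end, 44 (x) x 16 (y) x 14 (z) mm; bevelled tip at +y. Origin on the axis, 34 mm from the handle's inner face, near the centre of mass; y from handle to tip, z up. Starts in the bore, only the handle outside (3 to 9 mm of shaft shows). On the desk it lies flat, axis 7 mm up, and does not roll.
- pin_handle (a point): Middle of the cross handle, 42 mm from the pin's origin towards its -y.
- pin_tip (a point): Tip of the shaft, 71 mm from the pin's origin along its +y.
- bottle: White bottle with a large red cap, 36 x 42 mm oval and 106 mm high, 80 g; origin at the middle of its foot, z up. Stands on the desk close in front of the pin's handle.
- tray: Fixed stainless steel tray, 130 (x) x 170 (y) mm, rim 14 mm high, floor 4 mm above the desk; origin on the desk under its middle. A nude polish bottle stands in its right part; the left part is free.
- lacquer_nude: Nail polish with gold cap, 30 mm wide, 69 mm high, stands in the tray's right part; leave it. Origin at its foot.
- lacquer_blue: Dark blue nail polish, 30 mm wide, 72 mm high; leave it. Origin at its foot.
- glitter_green: Clear jar of green glitter, 38 mm across, 18 mm high; leave it. Origin at its foot.
- glitter_gold: Clear jar of gold flakes, 43 mm across, 25 mm high, beside the bottle, on its far side; leave it. Origin at its foot.
- rhinestone_box: Flat clear box with twelve compartments, fixed, 70 x 174 x 22 mm, 174 along its y, on the right of the desk like the tray; origin under its middle.
- buffer: Pink buffing block, 34 x 98 x 23 mm, 98 along its y, on the near side of the bottle; leave it. Origin under its middle.
- nail_file: Two-coloured nail file block, 27 x 212 x 18 mm, 212 along its y, at the back right; leave it. Origin under its middle.

How it is judged:
By the outcome, as a careful person would: the job done as asked, in the order asked, and still so for the second after the job is handed in, with the robot touching nothing.
It also fails if it takes over 72 s, if anything falls off the work surface, if the arm or the gripper's body presses on something with over 40 N, if the wrist force passes 120 N, or if a joint passes its speed limit or range.

## Working session

There is one attempt and no reset: what is moved stays moved. The work goes in short steps, Python scripts to look and compute and a tool call to move; the robot and the scene stay as the last step left them, time stands still between calls to the robot, and variables do not carry over. Pictures are saved under pics/ and viewed, at most 10 in all, crops included, and the job is handed in when it is done.

```bash
ls; mkdir -p pics
```

Run:
```python
from bench import robot
import cv2
for n in("side","top"):
    d=robot.get_image(n);cv2.imwrite(f"pics/{n}0.png",d["pixels"][:,:,::-1]);print(n,d["mtx"],d["distortion"],d["rvec"],d["tvec"])
s=robot.state();print(s)
```

```text
bench.py
pics
side [[503.91445488   0.         319.2378108 ]
 [  0.         503.91445488 195.51461316]
 [  0.           0.           1.        ]] [-0.08999778  0.          0.          0.          0.        ] [ 2.05932781  0.0715239  -0.07060701] [-0.54989531 -0.00282446  1.38629416]
top [[372.59572338   0.         318.9926156 ]
 [  0.         372.59572338 201.36900813]
 [  0.           0.           1.        ]] [-0.02560699  0.          0.          0.          0.        ] [ 2.04111488 -2.19088326  0.22789514] [-0.13252215  0.59283712  0.87562533]
{'time': 0.1, 'q': array([-1.30310443e+00,  3.59443149e-01,  1.51130761e+00, -7.94848045e-06,
        1.27251475e+00, -1.15124228e-01]), 'joint_vel': array([ 0.00010465, -0.00034481, -0.00107239,  0.00066292,  0.00062187,
       -0.0006781 ]), 'effort': array([ 1.86988705e-04, -5.16356349e+01, -2.71407259e+01,  6.77321549e-02,
        2.76020332e-02, -2.36704591e-05]), 'tcp_pos': array([ 0.22394031, -0.55600651,  0.24089389]), 'tool_rot': array([[ 9.27615561e-01,  3.73536033e-01, -4.49808233e-04],
       [ 3.73536258e-01, -9.27614180e-01,  1.61126761e-03],
       [ 1.84618015e-04, -1.66265659e-03, -9.99998601e-01]]), 'force': array([-0.15006985,  0.25673582,  0.29085789]), 'wrist_torque': array([-0.00446222, -0.04921719,  0.00275092]), 'grip_force': 0.0, 'opening': 0.08795879514156539}
```
View pics/side0.png

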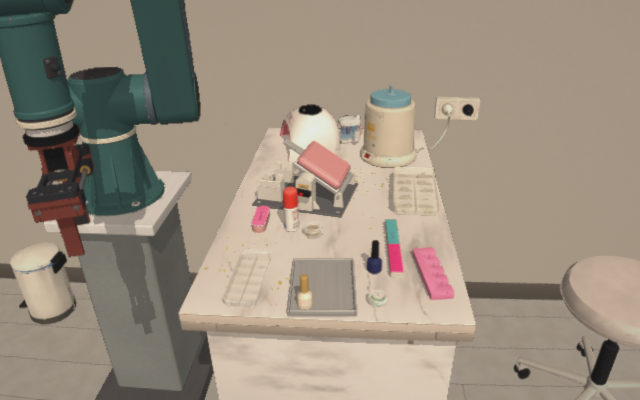

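View pics/top0.png

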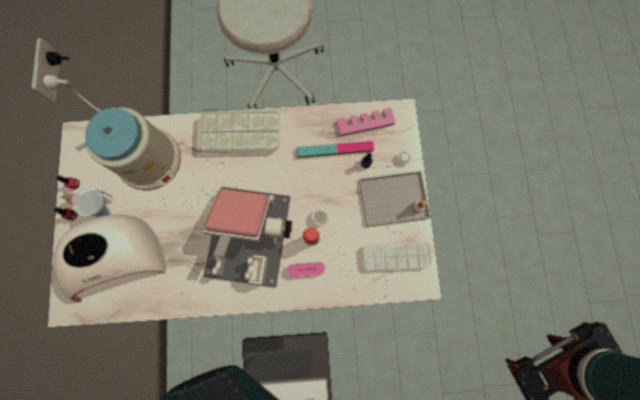

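The side view looks along +y: rest at about (310,185), bottle (291,210), tray (322,287). In the top view x runs up and y left: pad at (237,212), pin handle (287,228), bottle cap (311,236), tray (393,199). I'll enlarge both.

Run:
```python
import cv2
a=cv2.imread("pics/side0.png")[130:320,220:420];cv2.imwrite("pics/s1.png",cv2.resize(a[:115,20:150],None,fx=5,fy=5,interpolation=cv2.INTER_CUBIC))
b=cv2.imread("pics/top0.png");cv2.imwrite("pics/t1.png",cv2.resize(b[165:295,195:340],None,fx=4.5,fy=4.5,interpolation=cv2.INTER_CUBIC))
```

View pics/s1.png

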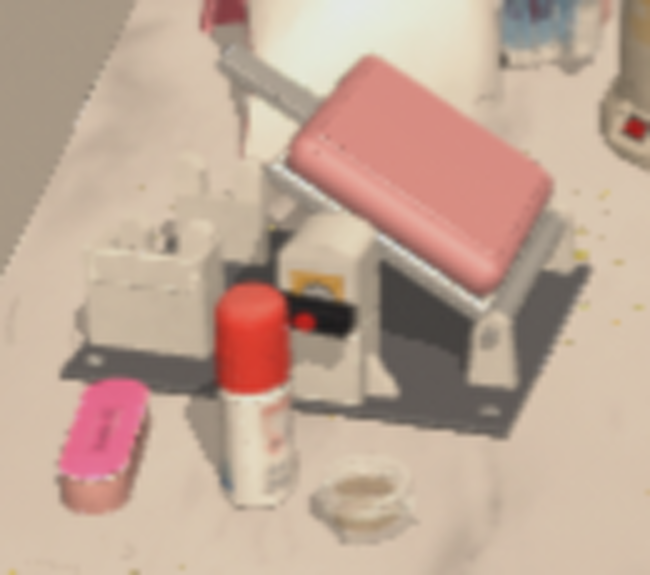

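View pics/t1.png

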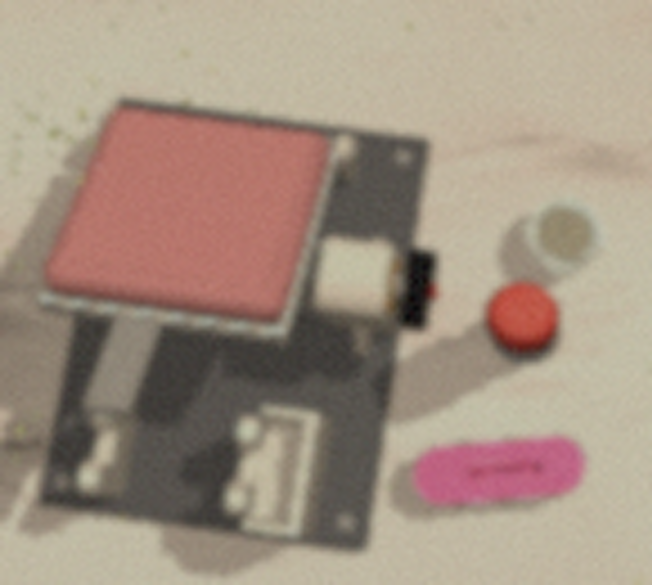

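Crops: the plate corners are far-right (428,140), near-right (366,547), near-left (42,503) in the top crop, and far-right (505,437), near-right (63,375), far-left (592,267) in the side crop. The bottle cap top is at (523,315) top and (252,300) side. The handle's red dot is at (432,291) top and (304,322) side. Next I fit and triangulate.

Create h.py:
```python
import numpy as np, cv2
from scipy.optimize import least_squares
K={"side":np.array([[503.91445488,0,319.2378108],[0,503.91445488,195.51461316],[0,0,1]]),"top":np.array([[372.59572338,0,318.9926156],[0,372.59572338,201.36900813],[0,0,1]])}
D={"side":np.array([-.08999778,0,0,0,0]),"top":np.array([-.02560699,0,0,0,0])}
RV={"side":np.array([2.05932781,.0715239,-.07060701]),"top":np.array([2.04111488,-2.19088326,.22789514])}
TV={"side":np.array([-.54989531,-.00282446,1.38629416]),"top":np.array([-.13252215,.59283712,.87562533])}
def proj(n,P): return cv2.projectPoints(np.float64(P).reshape(-1,1,3),RV[n],TV[n],K[n],D[n])[0].reshape(-1,2)
def ray(n,uv):
    p=cv2.undistortPoints(np.float64(uv).reshape(1,1,2),K[n],D[n]).ravel();R=cv2.Rodrigues(RV[n])[0]
    d=R.T@np.r_[p,1];return -R.T@TV[n],d/np.linalg.norm(d)
def atz(n,uv,z): c,d=ray(n,uv);return c+d*(z-c[2])/d[2]
def tri(top,side):
    r=least_squares(lambda X:np.r_[proj("top",X)[0]-top,proj("side",X)[0]-side],[.5,-.2,.05]);return r.x.round(4),r.fun.round(1)
T=lambda u,v:(195+u/4.5-.4,165+v/4.5-.4)
S=lambda u,v:(240+u/5-.4,130+v/5-.4)
def rot(a): return np.array([[np.cos(a),-np.sin(a),0],[np.sin(a),np.cos(a),0],[0,0,1]])
def W(rest,p): return np.r_[rest[:2],0]+rot(rest[2])@np.array(p)
```

Run:
```python
from h import *
obs=[("top",T(428,140),(.092,-.112,.008)),("top",T(366,547),(-.15,-.112,.008)),("top",T(42,503),(-.15,.078,.008)),
("side",S(505,437),(.092,-.112,.008)),("side",S(63,375),(-.15,-.112,.008)),("side",S(592,267),(.092,.078,.008))]
r=least_squares(lambda q:np.concatenate([proj(n,W(q,p))[0]-uv for n,uv,p in obs]),[.55,-.1,0])
print("rest",r.x.round(4),r.fun.round(1))
for nm,t,s in [("plateFR",T(428,140),S(505,437)),("plateNR",T(366,547),S(63,375)),("dot",T(432,291),S(304,322)),("cap",T(523,315),S(252,300)),("handle far end",T(428,252),S(354,310)),("pocket NR top",T(298,535),S(90,262)),("pocket FR top",T(320,412),S(215,260))]: print(nm,*tri(t,s))
for n,c in (("top",[(359,178),(423,172),(428,222),(366,226)]),("side",[(292,261),(353,260),(355,313),(289,314)])):
    P=np.array([atz(n,x,.014) for x in c]);print("tray",P.round(3)[:,:2].tolist(),P.mean(0).round(3))
print("foot front",atz("side",S(258,505),0),"nude cap",tri((420,204),(304,276)))
q=r.x
for nm,p in dict(bore=(0-.006,-.110,.068),).items(): print(nm,W(q,p).round(4))
d,_=tri(T(432,291),S(304,322)); print("dot in rest",(rot(q[2]).T@(d-np.r_[q[:2],0])).round(4))
d,_=tri(T(309,473),S(152,262)); print("pocketish in rest",(rot(q[2]).T@(d-np.r_[q[:2],0])).round(4))
for nm,t,s in [("pkNR",T(298,535),S(90,262)),("pkFR",T(320,412),S(215,260))]:
    d,_=tri(t,s);print(nm,(rot(q[2]).T@(d-np.r_[q[:2],0])).round(4))
```

```text
rest [ 0.5487  0.0274 -0.2075] [ 1.1 -0.7  0.5  0.9 -0.7  0.1  1.  -1.1 -1.  -0.6  0.4 -0.4]
plateFR [ 0.6139 -0.098   0.0034] [ 0.1  0.4  0.4 -0.1]
plateNR [ 0.381  -0.0498  0.0055] [ 0.  0.  0. -0.]
dot [ 0.5156 -0.0994  0.0661] [ 0.   0.1  0.1 -0. ]
cap [ 0.4964 -0.1482  0.1026] [-0.2 -0.6 -0.6  0.1]
handle far end [ 0.5382 -0.0983  0.0722] [-0.2 -0.6 -0.6  0.1]
pocket NR top [ 0.3917 -0.0189  0.0558] [-0.2 -0.5 -0.6  0.1]
pocket FR top [ 0.458  -0.0343  0.0654] [-0.4 -1.4 -1.5  0.3]
tray [[0.648, -0.286], [0.653, -0.46], [0.517, -0.456], [0.518, -0.293]] [ 0.584 -0.374  0.014]
tray [[0.519, -0.306], [0.648, -0.295], [0.656, -0.462], [0.535, -0.472]] [ 0.589 -0.384  0.014]
foot front [ 0.49783158 -0.16245778  0.        ] nude cap (array([ 0.5583, -0.4254,  0.0663]), array([-0.2, -0.7, -0.6,  0.1]))
bore [ 0.5201 -0.079   0.068 ]
dot in rest [-0.0062 -0.1309  0.0661]
pocketish in rest [-0.11   -0.0782  0.06  ]
pkNR [-0.1441 -0.0776  0.0558]
pkFR [-0.076  -0.079   0.0654]
```

Create go.py:
```python
import sys,numpy as np
from bench import robot
# go.py x y z yaw_of_closing_axis : distance to go, in tool axes
s=robot.state();R=s["tool_rot"];t=np.array([float(v) for v in sys.argv[1:4]])
a=np.arctan2(R[1,1],R[0,1]);d=float(sys.argv[4])-a;d=(d+np.pi)%(2*np.pi)-np.pi
print("t",s["time"],"pos",s["tcp_pos"].round(4),"tool d",(R.T@(t-s["tcp_pos"])).round(4),"turn",round(-d,3),"F",s["force"].round(1),"open",round(s["opening"],4),round(s["grip_force"],1))
```

```bash
python3 go.py .4964 -.1482 .2 -.2075
```

Run:
```python
from h import *
from bench import robot
def avg(n,k=4): return np.mean([robot.get_image(n)["pixels"].astype(float) for _ in range(k)],0)[:,:,::-1].astype(np.uint8)
t=avg("top");s=avg("side");cv2.imwrite("pics/tavg.png",t);cv2.imwrite("pics/savg.png",s)
a=cv2.resize(t[245:295,200:280],None,fx=5,fy=5,interpolation=cv2.INTER_CUBIC)
b=cv2.resize(s[150:210,250:330],None,fx=5,fy=5,interpolation=cv2.INTER_CUBIC)
c=np.zeros((300,800,3),np.uint8);c[:250,:400]=a;c[:,400:]=b;cv2.imwrite("pics/c2.png",cv2.resize(c,(800,300)))
jar=atz("top",T(562,235),.02);print("jar",jar.round(3))
```

```text
t 0.1 pos [ 0.2239 -0.556   0.2409] tool d [ 0.4051 -0.2764  0.0414] turn -0.98 F [-0.2  0.3  0.3] open 0.088 0.0
jar [ 0.549 -0.173  0.02 ]
```

View pics/c2.png

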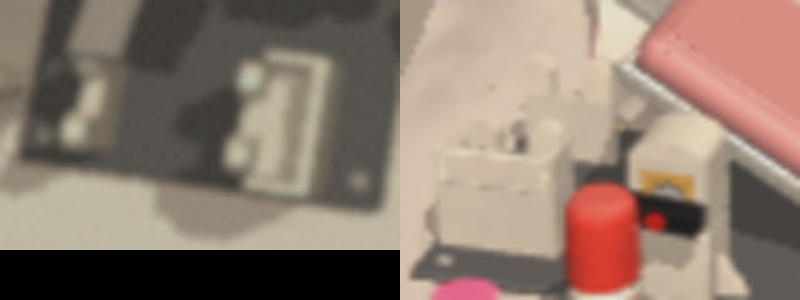

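Left half (top view): the right ear's lobes are at (250,78) and (238,152), the left ear's at (95,78) and (72,130), and the pocket's outer rim runs (328,60)–(305,193). In the right half (side view), the pocket block's top edge runs (440,150)–(570,158). I'll work out the notch from these and move to above the bottle.

Run:
```python
from h import *
q=[.5487,.0274,-.2075]
C=lambda u,v:(200+u/5-.4,245+v/5-.4)
L=lambda P:(rot(q[2]).T@(np.array(P)-np.r_[q[:2],0])).round(4)
for nm,uv,z in [("Rfar",(250,78),.068),("Rnear",(238,152),.068),("Lfar",(97,80),.068),("Lnear",(72,130),.068),("rimF",(328,60),.064),("rimN",(305,193),.064),("post?",(0,0),.098)]:
    print(nm,L(atz("top",C(*uv),z)))
print("posttop",[L(atz("top",T(*u),.098)) for u in [(325,238),(395,242),(385,318),(315,310)]])
```

```text
Rfar [-0.0943 -0.044   0.068 ]
Rnear [-0.1297 -0.0443  0.068 ]
Lfar [-0.1054  0.0293  0.068 ]
Lnear [-0.1306  0.0368  0.068 ]
rimF [-0.0804 -0.0794  0.064 ]
rimN [-0.1444 -0.0788  0.064 ]
post? [-0.0754  0.0739  0.098 ]
posttop [array([ 0.0104, -0.073 ,  0.098 ]), array([ 0.0134, -0.1102,  0.098 ]), array([-0.0274, -0.1113,  0.098 ]), array([-0.0282, -0.0741,  0.098 ])]
```

>>> steer_hand --offsets '[[[0.04, -0.03, 0, -0.1], [0.08, -0.06, 0, -0.2], [0.12, -0.08, 0, -0.3], [0.16, -0.11, 0, -0.4], [0.2, -0.14, 0, -0.5]]]' --aperture 0.088

```text
time: 1.0
tcp_pos: [0.3582, -0.3505, 0.2418]
tool_rot: [[0.632, 0.775, 0.001], [0.775, -0.632, -0.0], [0.0, 0.001, -1.0]]
force: [0.4, -0.9, -0.9]
opening: 0.0878
grip_force: 0.0
```

```bash
python3 go.py .4964 -.1482 .16 -.2075
```

```text
t 1.0 pos [ 0.3582 -0.3505  0.2418] tool d [ 0.2442 -0.0209  0.0818] turn -0.477 F [ 0.4 -0.9 -0.9] open 0.0878 0.0
```

Run:
```python
from h import *
q=[.5487,.0274,-.2075]
L=lambda P:(rot(q[2]).T@(np.array(P)-np.r_[q[:2],0])).round(4)
for u in [(87,408),(133,412),(108,410)]: print("tongue",L(atz("top",T(*u),.143)))
for u in [(42,297),(285,330),(290,318)]: print("pad front",L(atz("top",T(*u),.115)))
```

```text
tongue [-0.0963  0.0227  0.143 ]
tongue [-0.0951 -0.0003  0.143 ]
tongue [-0.0958  0.0122  0.143 ]
pad front [-0.0427  0.0648  0.115 ]
pad front [-0.0423 -0.0631  0.115 ]
pad front [-0.0358 -0.0647  0.115 ]
```

>>> steer_hand --offsets '[[[0.05, 0, 0.01, -0.1], [0.1, 0, 0.03, -0.2], [0.15, -0.01, 0.04, -0.3], [0.2, -0.015, 0.06, -0.4], [0.244, -0.021, 0.08, -0.477]]]'

```text
time: 1.5
tcp_pos: [0.4931, -0.1559, 0.1655]
tool_rot: [[0.206, 0.979, 0.002], [0.979, -0.206, -0.001], [-0.0, 0.002, -1.0]]
force: [0.8, -0.7, 0.4]
opening: 0.088
grip_force: 0.0
```

```bash
python3 go.py .4964 -.1482 .072 -.2075
```

```text
t 1.5 pos [ 0.4931 -0.1559  0.1655] tool d [0.0082 0.0015 0.0935] turn 0.0 F [ 0.8 -0.7  0.4] open 0.088 0.0
```

>>> steer_hand --offsets '[[[0, 0, 0.03, 0], [0, 0, 0.06, 0], [0, 0, 0.088, 0], [0, 0, 0.088, 0]]]'

```text
time: 1.9
tcp_pos: [0.4892, -0.156, 0.0746]
tool_rot: [[0.209, 0.978, -0.006], [0.978, -0.209, 0.003], [0.002, -0.006, -1.0]]
force: [-0.7, 0.2, 1.0]
opening: 0.0877
grip_force: 0.0
```

```bash
python3 go.py .4964 -.1482 .072 -.2075
```

```text
t 1.9 pos [ 0.4892 -0.156   0.0746] tool d [0.0091 0.0054 0.0025] turn -0.003 F [-0.7  0.2  1. ] open 0.0877 0.0
```

>>> steer_hand --offsets '[[[0, 0, 0, 0], [0, 0, 0, 0], [0, 0, 0, 0], [0, 0, 0, 0], [0, 0, 0, 0]]]' --aperture 0.02

```text
time: 2.4
tcp_pos: [0.4919, -0.1577, 0.0781]
tool_rot: [[0.21, 0.978, 0.001], [0.978, -0.21, -0.001], [-0.0, 0.001, -1.0]]
force: [0.2, 0.7, -0.5]
opening: 0.0514
grip_force: 0.0
```

>>> steer_hand --offsets '[[[0.005, 0.002, 0, 0], [0.0095, 0.004, 0.003, 0], [0.0095, 0.004, 0.005, 0], [0.0095, 0.004, 0.005, 0]]]' --aperture 0.065

```text
time: 2.8
tcp_pos: [0.4972, -0.1485, 0.0719]
tool_rot: [[0.209, 0.978, -0.001], [0.978, -0.209, 0.0], [0.0, -0.001, -1.0]]
force: [0.3, 0.6, -0.4]
opening: 0.0646
grip_force: 0.0
```

```bash
python3 go.py .4964 -.1482 .072 -.2075
```

```text
t 2.8 pos [ 0.4972 -0.1485  0.0719] tool d [ 0.0001 -0.0009 -0.0001] turn -0.003 F [ 0.3  0.6 -0.4] open 0.0646 0.0
```

>>> steer_hand --offsets '[[[0, 0, 0, 0], [0, 0, 0, 0], [0, 0, 0, 0], [0, 0, 0, 0], [0, 0, 0, 0]]]' --aperture 0.02

```text
time: 3.3
tcp_pos: [0.4974, -0.149, 0.0724]
tool_rot: [[0.21, 0.978, -0.0], [0.978, -0.21, 0.0], [0.0, -0.0, -1.0]]
force: [-0.0, 0.4, 0.0]
opening: 0.0339
grip_force: 30.0
```

```bash
python3 go.py .4964 -.1482 .072 -.2075
```

```text
t 3.3 pos [ 0.4974 -0.149   0.0724] tool d [ 0.0006 -0.0011  0.0004] turn -0.004 F [-0.   0.4  0. ] open 0.0339 30.0
```

>>> steer_hand --offsets '[[[0, 0, 0, 0], [0, 0, 0, 0], [0, 0, 0, 0], [0, 0, 0, 0]]]'

```text
time: 3.7
tcp_pos: [0.4974, -0.1489, 0.0724]
tool_rot: [[0.209, 0.978, -0.0], [0.978, -0.209, 0.0], [0.0, -0.0, -1.0]]
force: [-0.5, -0.4, 1.5]
opening: 0.0336
grip_force: 30.0
```

>>> steer_hand --offsets '[[[0, 0, -0.03, 0], [0, 0, -0.065, 0], [-0.03, 0.026, -0.065, 0], [-0.07, 0.06, -0.065, 0], [-0.105, 0.091, -0.065, 0]]]'

```text
time: 4.2
tcp_pos: [0.5651, -0.2717, 0.1379]
tool_rot: [[0.209, 0.978, 0.001], [0.978, -0.209, -0.0], [-0.0, 0.001, -1.0]]
force: [0.1, -0.4, -1.1]
opening: 0.0336
grip_force: 30.0
```

>>> steer_hand --offsets '[[[-0.035, 0.03, 0, 0], [-0.055, 0.048, 0, 0], [-0.055, 0.048, 0, 0]]]'

```text
time: 4.5
tcp_pos: [0.6017, -0.3385, 0.137]
tool_rot: [[0.212, 0.977, 0.002], [0.977, -0.212, -0.002], [-0.002, 0.003, -1.0]]
force: [-0.4, 0.8, -0.3]
opening: 0.0337
grip_force: 30.0
```

```bash
python3 go.py .60 -.335 .0764 -.2075
```

```text
t 4.5 pos [ 0.6017 -0.3385  0.137 ] tool d [ 0.0031 -0.0025  0.0606] turn -0.006 F [-0.4  0.8 -0.3] open 0.0337 30.0
```

>>> steer_hand --offsets '[[[0, 0, 0.025, 0], [0, 0, 0.045, 0], [0, 0, 0.055, 0], [0, 0, 0.058, 0], [0, 0, 0.060, 0]]]'

```text
time: 5.0
tcp_pos: [0.5998, -0.334, 0.0775]
tool_rot: [[0.209, 0.978, -0.0], [0.978, -0.209, 0.0], [0.0, -0.0, -1.0]]
force: [-0.4, -0.4, -0.1]
opening: 0.0336
grip_force: 30.0
```

>>> steer_hand --offsets '[[[0, 0, 0.001, 0], [0, 0, 0.002, 0], [0, 0, 0.002, 0]]]'

```text
time: 5.3
tcp_pos: [0.6004, -0.3348, 0.0764]
tool_rot: [[0.209, 0.978, 0.001], [0.978, -0.209, -0.001], [-0.001, 0.002, -1.0]]
force: [0.2, 0.4, 0.9]
opening: 0.0335
grip_force: 30.0
```

>>> steer_hand --offsets '[[[0, 0, 0.001, 0], [0, 0, 0.001, 0]]]'

```text
time: 5.5
tcp_pos: [0.6004, -0.3349, 0.0764]
tool_rot: [[0.209, 0.978, 0.002], [0.978, -0.209, -0.001], [-0.001, 0.002, -1.0]]
force: [-3.2, 0.3, 9.4]
opening: 0.0334
grip_force: 30.0
```

>>> steer_hand --offsets '[[[0, 0, 0, 0], [0, 0, 0, 0], [0, 0, 0, 0], [0, 0, 0, 0]]]' --aperture 0.08

```text
time: 5.9
tcp_pos: [0.5998, -0.3344, 0.0741]
tool_rot: [[0.209, 0.978, -0.0], [0.978, -0.209, 0.0], [0.0, -0.0, -1.0]]
force: [0.0, 1.0, 0.3]
opening: 0.0621
grip_force: 0.0
```

>>> steer_hand --offsets '[[[0, 0, -0.03, 0], [0, 0, -0.07, 0], [0, 0, -0.11, 0]]]'

```text
time: 6.2
tcp_pos: [0.5993, -0.3342, 0.1847]
tool_rot: [[0.21, 0.978, -0.002], [0.978, -0.21, 0.001], [0.001, -0.002, -1.0]]
force: [-0.2, -0.4, 0.4]
opening: 0.08
grip_force: 0.0
```

>>> steer_hand --offsets '[[[0, 0, 0, 0], [0, 0, 0, 0]]]'

```text
time: 6.4
tcp_pos: [0.6004, -0.3348, 0.1854]
tool_rot: [[0.209, 0.978, 0.002], [0.978, -0.209, -0.001], [-0.001, 0.002, -1.0]]
force: [-0.8, -0.6, -0.5]
opening: 0.0799
grip_force: 0.0
```

Run:
```python
from bench import robot;import cv2
a=robot.get_image("side")["pixels"][:,:,::-1]
cv2.imwrite("pics/s3.png",cv2.resize(a[130:330,200:400],None,fx=3,fy=3,interpolation=cv2.INTER_CUBIC))
```

```bash
python3 go.py .515 -.103 .15 -.2075
```

```text
t 6.45 pos [ 0.5994 -0.3342  0.1838] tool d [ 0.2084 -0.131   0.034 ] turn -0.003 F [-0.7 -0.  -0.5] open 0.0799 0.0
```

View pics/s3.png

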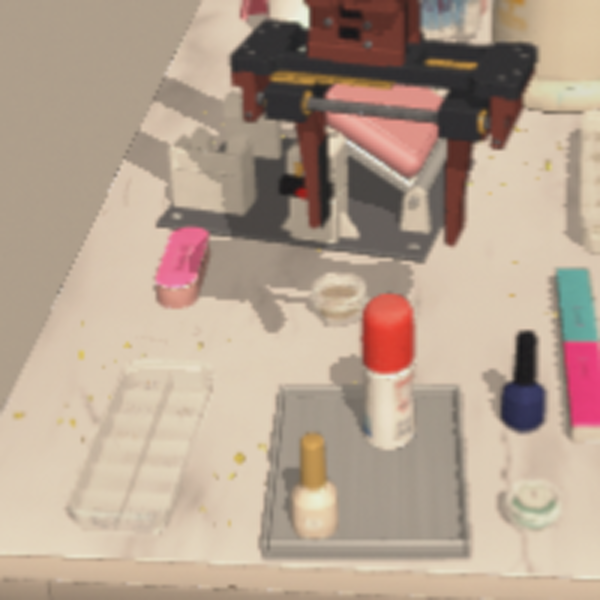

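Bottle (388,370) stands upright in the tray; the pin handle is now free to reach. I'll go above the handle.

>>> steer_hand --offsets '[[[0.04, -0.025, 0, 0], [0.08, -0.05, 0, 0], [0.12, -0.075, 0, 0], [0.16, -0.1, 0, 0], [0.2, -0.126, 0, 0]]]'

```text
time: 6.95
tcp_pos: [0.5163, -0.1105, 0.1824]
tool_rot: [[0.21, 0.978, -0.004], [0.978, -0.21, 0.002], [0.001, -0.004, -1.0]]
force: [0.9, 0.6, -0.2]
opening: 0.08
grip_force: 0.0
```

>>> steer_hand --offsets '[[[0.01, -0.003, 0, 0], [0.015, -0.004, 0.03, 0], [0.015, -0.004, 0.06, 0], [0.015, -0.004, 0.06, 0]]]'

```text
time: 7.35
tcp_pos: [0.5143, -0.096, 0.1202]
tool_rot: [[0.209, 0.978, -0.009], [0.978, -0.209, 0.003], [0.001, -0.009, -1.0]]
force: [-0.2, -0.1, -0.5]
opening: 0.0799
grip_force: 0.0
```

>>> steer_hand --offsets '[[[0, 0, 0, 0]]]'

```text
time: 7.45
tcp_pos: [0.517, -0.0971, 0.1234]
tool_rot: [[0.21, 0.978, -0.003], [0.978, -0.21, 0.001], [0.0, -0.003, -1.0]]
force: [0.1, -0.3, 0.4]
opening: 0.0802
grip_force: 0.0
```

```bash
python3 go.py .5166 -.0957 .068 -.2075
```

```text
t 7.45 pos [ 0.517  -0.0971  0.1234] tool d [ 0.0013 -0.0005  0.0554] turn -0.004 F [ 0.1 -0.3  0.4] open 0.0802 0.0
```

>>> steer_hand --offsets '[[[0, 0, 0.02, 0], [0, 0, 0.04, 0], [0, 0, 0.055, 0], [0, 0, 0.055, 0], [0, 0, 0.055, 0]]]'

```text
time: 7.95
tcp_pos: [0.5186, -0.0976, 0.0703]
tool_rot: [[0.21, 0.978, 0.001], [0.978, -0.21, -0.0], [-0.0, 0.001, -1.0]]
force: [0.2, 0.5, 0.4]
opening: 0.0803
grip_force: 0.0
```

```bash
python3 go.py .5166 -.0957 .068 -.2075
```

Run:
```python
from bench import robot;import cv2
a=robot.get_image("side")["pixels"][:,:,::-1];b=robot.get_image("top")["pixels"][:,:,::-1]
f=lambda im:cv2.resize(im,(400,400),interpolation=cv2.INTER_CUBIC)
cv2.imwrite("pics/st4.png",cv2.hconcat([f(a[140:240,250:350]),f(b[180:280,230:330])]))
```

```text
t 7.95 pos [ 0.5186 -0.0976  0.0703] tool d [ 0.0014 -0.0023  0.0023] turn -0.004 F [0.2 0.5 0.4] open 0.0803 0.0
```

View pics/st4.png

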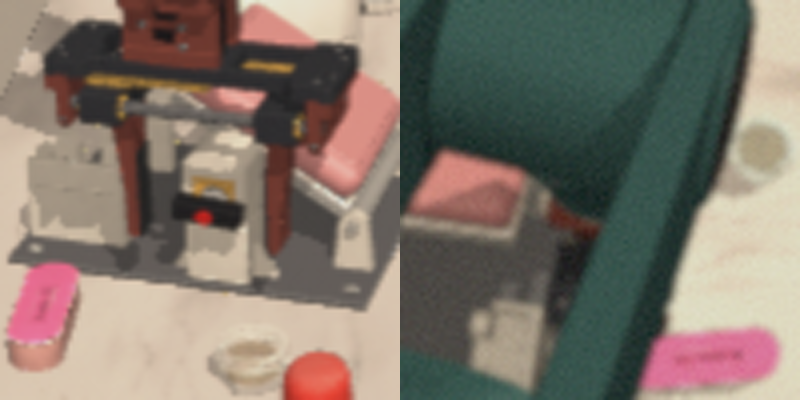

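The fingers straddle the black handle (205,210), with their tips below it. Close on it.

>>> steer_hand --offsets '[[[0, -0.002, 0.002, 0], [0, -0.002, 0.002, 0], [0, -0.002, 0.002, 0], [0, -0.002, 0.002, 0], [0, -0.002, 0.002, 0]]]' --aperture 0.03

```text
time: 8.55
tcp_pos: [0.516, -0.0967, 0.0675]
tool_rot: [[0.209, 0.978, 0.0], [0.978, -0.209, -0.0], [0.0, 0.0, -1.0]]
force: [-0.3, -0.5, 0.5]
opening: 0.0436
grip_force: 30.1
```

>>> steer_hand --offsets '[[[0, 0, 0, 0], [0, 0, 0, 0], [0, 0, 0, 0], [0, 0, 0, 0]]]'

```text
time: 8.95
tcp_pos: [0.516, -0.0967, 0.0674]
tool_rot: [[0.209, 0.978, 0.0], [0.978, -0.209, 0.0], [0.0, 0.0, -1.0]]
force: [1.0, 0.0, 0.5]
opening: 0.0439
grip_force: 30.0
```

```bash
python3 go.py .5166 -.0957 .068 -.2075
```

```text
t 8.95 pos [ 0.516  -0.0967  0.0674] tool d [ 0.0011  0.0004 -0.0006] turn -0.003 F [1.  0.  0.5] open 0.0439 30.0
```

>>> steer_hand --offsets '[[[-0.008, 0, 0, 0], [-0.016, 0, 0, 0], [-0.024, 0, 0, 0], [-0.032, 0, 0, 0], [-0.04, 0, 0, 0]]]'

```text
time: 9.45
tcp_pos: [0.507, -0.1366, 0.0673]
tool_rot: [[0.21, 0.978, -0.0], [0.978, -0.21, 0.0], [0.0, -0.0, -1.0]]
force: [0.7, 0.7, -0.5]
opening: 0.0439
grip_force: 30.0
```

>>> steer_hand --offsets '[[[-0.004, 0, 0, 0], [-0.004, 0, 0, 0], [-0.004, 0, 0, 0]]]'

```text
time: 9.75
tcp_pos: [0.5064, -0.1398, 0.0673]
tool_rot: [[0.21, 0.978, -0.0], [0.978, -0.21, 0.0], [0.0, -0.0, -1.0]]
force: [0.3, -0.1, -0.8]
opening: 0.0441
grip_force: 30.0
```

>>> steer_hand --offsets '[[[0, 0, 0, 0], [0, 0, 0, 0], [0, 0, 0, 0], [0, 0, 0, 0]]]' --aperture 0.075

```text
time: 10.15
tcp_pos: [0.5067, -0.1394, 0.0674]
tool_rot: [[0.209, 0.978, 0.0], [0.978, -0.209, 0.0], [0.0, 0.0, -1.0]]
force: [0.4, -1.0, -0.7]
opening: 0.072
grip_force: 0.0
```

>>> steer_hand --offsets '[[[0.012, 0, 0, 0], [0.024, 0, 0, 0], [0.036, 0, 0, 0], [0.046, 0, 0, 0], [0.046, 0, 0, 0]]]'

```text
time: 10.65
tcp_pos: [0.5163, -0.0929, 0.0674]
tool_rot: [[0.207, 0.978, -0.0], [0.978, -0.207, 0.0], [0.0, -0.0, -1.0]]
force: [-0.9, 0.3, -0.3]
opening: 0.0749
grip_force: 0.0
```

Run:
```python
from bench import robot;import cv2
a=robot.get_image("side")["pixels"][:,:,::-1]
f=lambda im:cv2.resize(im,(500,500),interpolation=cv2.INTER_CUBIC)
cv2.imwrite("pics/s5.png",f(a[140:240,250:350]))
```

```bash
python3 go.py .5166 -.0957 .068 -.2075
```

```text
t 10.7 pos [ 0.5163 -0.0936  0.0674] tool d [-0.002   0.0007 -0.0006] turn -0.002 F [ 0.4 -0.4 -0.6] open 0.0748 0.0
```

View pics/s5.png

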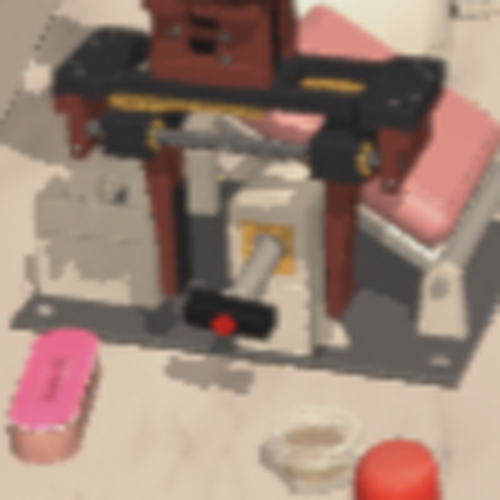

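The pin is drawn out by ~45 mm and held in the post: handle at (225,315), shaft up to the bore at (270,240), between the fingers. Close on the shaft.

>>> steer_hand --offsets '[[[-0.001, 0, 0.001, 0], [-0.001, 0, 0.001, 0], [-0.001, 0, 0.001, 0], [-0.001, 0, 0.001, 0], [-0.001, 0, 0.001, 0]]]' --aperture 0.005

```text
time: 11.2
tcp_pos: [0.516, -0.0959, 0.0664]
tool_rot: [[0.21, 0.978, 0.0], [0.978, -0.21, 0.0], [0.0, -0.0, -1.0]]
force: [0.2, 0.4, 0.5]
opening: 0.0384
grip_force: 0.0
```

>>> steer_hand --offsets '[[[0, 0, 0, 0], [0, 0, 0, 0], [0, 0, 0, 0], [0, 0, 0, 0]]]'

```text
time: 11.6
tcp_pos: [0.516, -0.0957, 0.0664]
tool_rot: [[0.209, 0.978, 0.0], [0.978, -0.209, 0.0], [0.0, 0.0, -1.0]]
force: [-0.2, -0.7, -0.2]
opening: 0.013
grip_force: 30.0
```

>>> steer_hand --offsets '[[[-0.01, 0, 0, 0], [-0.02, 0, 0, 0], [-0.03, 0, 0, 0], [-0.04, 0, 0, 0], [-0.05, 0, 0, 0]]]'

```text
time: 12.1
tcp_pos: [0.5052, -0.1457, 0.0663]
tool_rot: [[0.21, 0.978, -0.0], [0.978, -0.21, 0.0], [0.0, -0.0, -1.0]]
force: [0.1, 0.0, -2.1]
opening: 0.0132
grip_force: 30.0
```

>>> steer_hand --offsets '[[[-0.01, 0, 0, 0], [-0.02, 0, 0, 0], [-0.03, 0, 0, 0], [-0.04, 0, 0, 0], [-0.04, 0, 0, 0]]]'

```text
time: 12.6
tcp_pos: [0.4972, -0.185, 0.0664]
tool_rot: [[0.211, 0.978, 0.0], [0.978, -0.211, -0.0], [-0.0, 0.0, -1.0]]
force: [-0.8, -0.1, -1.4]
opening: 0.0132
grip_force: 30.0
```

>>> steer_hand --offsets '[[[0, 0, -0.04, 0], [0, 0, -0.085, 0], [0, 0, -0.13, 0], [0, 0, -0.13, 0]]]'

```text
time: 13.0
tcp_pos: [0.5009, -0.1852, 0.2023]
tool_rot: [[0.209, 0.978, 0.01], [0.978, -0.209, -0.005], [-0.003, 0.011, -1.0]]
force: [1.7, -0.4, -1.4]
opening: 0.0131
grip_force: 30.0
```

```bash
python3 - <<'E'
from bench import robot;import cv2
a=robot.get_image("side")["pixels"][:,:,::-1];b=robot.get_image("top")["pixels"][:,:,::-1]
f=lambda im:cv2.resize(im,(400,400),interpolation=cv2.INTER_CUBIC)
cv2.imwrite("pics/st6.png",cv2.hconcat([f(a[110:210,240:340]),f(b[180:280,230:330])]))
E
python3 go.py .5166 -.0957 .068 -.2075
```

```text
t 13.1 pos [ 0.4976 -0.1836  0.1972] tool d [ 0.09   -0.0002  0.1292] turn -0.003 F [-0.4  0.1 -2.6] open 0.013 30.0
```

View pics/st6.png

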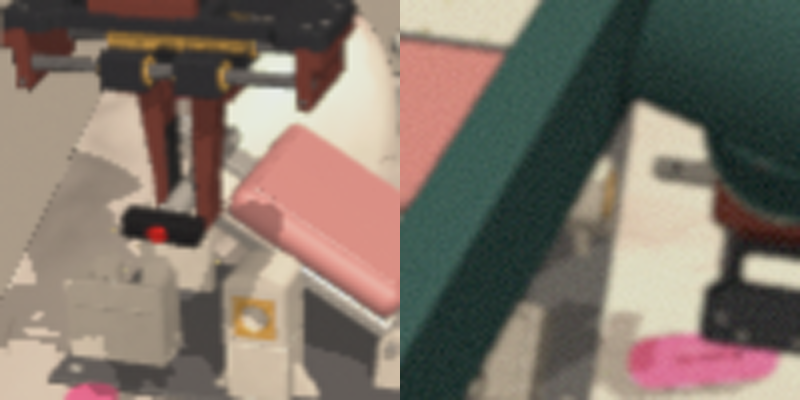

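The pin is held in the air: red dot of the handle at (157,236) in the left crop (side), tip at (655,168) in the right crop (top). The bore (250,320) is empty. I'll fit how the pin sits in the grip.

Run:
```python
from h import *
tcp=np.array([.498,-.1845,.1972]);ax=np.array([.209,.978,0]);z=np.array([0,0,1.])
dot=(240+157/4-.4,110+236/4-.4);tip=(230+255/4-.4,180+168/4-.4)
def res(q):
    s,p,dz=q;a=ax*np.cos(p)+z*np.sin(p);o=tcp+a*s+z*dz
    return np.r_[proj("side",o-.05*a)[0]-dot,proj("top",o+.071*a)[0]-tip,dz*200]
r=least_squares(res,[0,0,0]);print("offset along pin, pitch(tip up), dz",r.x.round(4),r.fun.round(1))
q=[.5487,.0274,-.2075]
print("pad push",W(q,(-.004,0,.12)).round(4),W(q,(-.036,0,.12)).round(4),"notch",W(q,(-.112,-.019,.053)).round(4))
```

```bash
python3 go.py .5448 .0282 .22 -.2075
```

```text
offset along pin, pitch(tip up), dz [0.0013 0.0473 0.0003] [-1.   0.1 -0.4  0.1  0.1]
pad push [0.5448 0.0282 0.12  ] [0.5135 0.0348 0.12  ] notch [0.4352 0.0319 0.053 ]
t 13.1 pos [ 0.4976 -0.1836  0.1972] tool d [ 0.217   0.0019 -0.0229] turn -0.003 F [-0.4  0.1 -2.6] open 0.013 30.0
```

>>> steer_hand --offsets '[[[0.035, 0, -0.01, 0], [0.08, 0, -0.01, 0], [0.125, 0, -0.01, 0], [0.17, 0, -0.01, 0], [0.205, 0.001, -0.01, 0]]]'

```text
time: 13.6
tcp_pos: [0.5393, 0.0193, 0.2039]
tool_rot: [[0.209, 0.978, -0.005], [0.978, -0.209, 0.001], [0.0, -0.005, -1.0]]
force: [0.5, -0.9, -1.8]
opening: 0.0131
grip_force: 30.0
```

>>> steer_hand --offsets '[[[0.012, 0, 0, 0], [0.012, 0, 0.02, 0], [0.012, 0, 0.04, 0], [0.012, 0, 0.04, 0]]]'

```text
time: 14.0
tcp_pos: [0.5401, 0.0282, 0.1625]
tool_rot: [[0.209, 0.978, -0.008], [0.978, -0.209, 0.0], [-0.001, -0.008, -1.0]]
force: [0.1, 0.8, -2.6]
opening: 0.0135
grip_force: 30.0
```

```bash
python3 go.py .5448 .0282 .15 -.2075
```

```text
t 14.0 pos [0.5401 0.0282 0.1625] tool d [0.001  0.0047 0.0124] turn -0.003 F [ 0.1  0.8 -2.6] open 0.0135 30.0
```

>>> steer_hand --offsets '[[[0, 0, 0.01, 0], [0, -0.004, 0.02, 0], [0, -0.01, 0.03, 0], [0, -0.016, 0.04, 0], [0, -0.022, 0.05, 0]]]'

```text
time: 14.5
tcp_pos: [0.5214, 0.0329, 0.1159]
tool_rot: [[0.209, 0.978, 0.0], [0.978, -0.209, -0.0], [-0.0, 0.0, -1.0]]
force: [1.2, -2.9, 0.6]
opening: 0.013
grip_force: 31.9
```

>>> steer_hand --offsets '[[[0, -0.003, 0.008, 0], [0, -0.006, 0.016, 0], [0, -0.008, 0.022, 0], [0, -0.008, 0.026, 0]]]'

```text
time: 14.9
tcp_pos: [0.5133, 0.0349, 0.0896]
tool_rot: [[0.209, 0.978, -0.002], [0.978, -0.209, 0.0], [0.0, -0.002, -1.0]]
force: [-2.4, -0.0, 2.7]
opening: 0.0135
grip_force: 30.4
```

>>> steer_hand --offsets '[[[0, 0, 0.002, 0], [0, 0, 0.004, 0], [0, 0, 0.004, 0]]]'

```text
time: 15.2
tcp_pos: [0.5149, 0.0346, 0.0863]
tool_rot: [[0.209, 0.978, 0.001], [0.978, -0.209, 0.0], [0.0, 0.001, -1.0]]
force: [0.3, -0.6, -1.2]
opening: 0.0133
grip_force: 30.0
```

>>> steer_hand --offsets '[[[0, 0, 0.002, 0], [0, 0, 0.002, 0]]]'

```text
time: 15.4
tcp_pos: [0.5152, 0.0346, 0.0853]
tool_rot: [[0.209, 0.978, 0.002], [0.978, -0.209, -0.0], [0.0, 0.002, -1.0]]
force: [-2.8, 0.5, 7.3]
opening: 0.0137
grip_force: 33.3
```

>>> steer_hand --offsets '[[[0, 0, 0.002, 0], [0, 0, 0.003, 0], [0, 0, 0.003, 0]]]'

```text
time: 15.7
tcp_pos: [0.5152, 0.0346, 0.0849]
tool_rot: [[0.209, 0.978, 0.003], [0.978, -0.209, -0.0], [0.0, 0.003, -1.0]]
force: [-9.6, -0.1, 36.7]
opening: 0.0136
grip_force: 48.3
```

>>> steer_hand --offsets '[[[0, 0, 0.002, 0], [0, 0, 0.002, 0], [0, 0, 0.002, 0]]]'

```text
time: 16.0
tcp_pos: [0.5152, 0.0346, 0.0847]
tool_rot: [[0.209, 0.978, 0.003], [0.978, -0.209, -0.0], [0.0, 0.003, -1.0]]
force: [-16.2, 0.5, 58.5]
opening: 0.0133
grip_force: 58.4
```

End stop reached (58 N at the fingertips, no further motion). Lift and go above the notch.

>>> steer_hand --offsets '[[[0, 0, -0.02, 0], [0, 0, -0.04, 0], [0, -0.03, -0.04, 0], [0, -0.055, -0.04, 0], [0, -0.078, -0.04, 0]]]'

```text
time: 16.5
tcp_pos: [0.4378, 0.051, 0.1198]
tool_rot: [[0.21, 0.978, 0.002], [0.978, -0.21, 0.0], [0.0, 0.002, -1.0]]
force: [0.3, -0.3, -1.3]
opening: 0.0136
grip_force: 30.0
```

>>> steer_hand --offsets '[[[0, 0, 0, 0], [0, 0, 0, 0], [0, 0, 0, 0]]]'

```text
time: 16.8
tcp_pos: [0.4402, 0.0507, 0.1198]
tool_rot: [[0.21, 0.978, 0.003], [0.978, -0.21, -0.0], [0.001, 0.003, -1.0]]
force: [-0.1, 0.0, -1.3]
opening: 0.0134
grip_force: 30.0
```

```bash
python3 go.py .4348 .0299 .12 -.2075
```

```text
t 16.8 pos [0.4402 0.0507 0.1198] tool d [-0.0215 -0.0009 -0.0002] turn -0.004 F [-0.1  0.  -1.3] open 0.0134 30.0
```

>>> steer_hand --offsets '[[[-0.011, -0.001, 0, 0], [-0.0215, -0.001, 0, 0], [-0.0215, -0.001, 0, 0], [-0.0215, -0.001, 0, 0]]]'

```text
time: 17.2
tcp_pos: [0.4326, 0.0295, 0.1193]
tool_rot: [[0.211, 0.977, -0.0], [0.977, -0.211, 0.0], [0.0, -0.0, -1.0]]
force: [0.3, 0.2, -1.3]
opening: 0.013
grip_force: 30.0
```

Run:
```python
from h import *
from bench import robot
s=robot.state();tcp=s["tcp_pos"];R=s["tool_rot"];print(tcp.round(4))
a=R[:,0]*np.cos(.047)+np.array([0,0,np.sin(.047)]);o=tcp+a*.0016
im=robot.get_image("side")["pixels"].astype(int)
p=proj("side",o-.05*a)[0];print("pred dot",p.round(1))
x0,y0=int(p[0])-12,int(p[1])-12;c=im[y0:y0+24,x0:x0+24];m=(c[:,:,0]>150)&(c[:,:,1]<70)&(c[:,:,2]<80)
ys,xs=np.nonzero(m);print(len(xs),xs.mean()+x0,ys.mean()+y0)
```

```bash
python3 go.py .4348 .0299 .12 -.2075
```

```text
[0.4326 0.0295 0.1193]
pred dot [267.1 160.6]
7 266.7142857142857 162.0
t 17.25 pos [0.4326 0.0298 0.1194] tool d [ 0.0006  0.0021 -0.0006] turn -0.005 F [ 0.7 -0.8 -1.3] open 0.013 30.0
```

>>> steer_hand --offsets '[[[0, 0.002, 0, 0], [0, 0.002, 0.015, 0], [0, 0.002, 0.03, 0], [0, 0.002, 0.04, 0], [0, 0.002, 0.04, 0]]]'

```text
time: 17.75
tcp_pos: [0.4336, 0.03, 0.0784]
tool_rot: [[0.209, 0.978, -0.002], [0.978, -0.209, 0.0], [-0.0, -0.002, -1.0]]
force: [-0.8, 0.7, -0.6]
opening: 0.0132
grip_force: 30.0
```

```bash
python3 go.py .4348 .0299 .053 -.2075
```

```text
t 17.75 pos [0.4336 0.03   0.0784] tool d [0.0002 0.0012 0.0254] turn -0.003 F [-0.8  0.7 -0.6] open 0.0132 30.0
```

>>> steer_hand --offsets '[[[0, 0, 0.003, 0], [0, 0, 0.006, 0], [0, 0, 0.009, 0], [0, 0, 0.011, 0], [0, 0, 0.011, 0]]]'

```text
time: 18.25
tcp_pos: [0.4343, 0.0297, 0.0683]
tool_rot: [[0.209, 0.978, -0.0], [0.978, -0.209, 0.0], [0.0, -0.0, -1.0]]
force: [-0.9, -0.2, -1.6]
opening: 0.0133
grip_force: 30.0
```

>>> steer_hand --offsets '[[[0, 0, 0.002, 0], [0, 0, 0.004, 0], [0, 0, 0.006, 0], [0, 0, 0.006, 0]]]'

```text
time: 18.65
tcp_pos: [0.4343, 0.0297, 0.0621]
tool_rot: [[0.209, 0.978, -0.001], [0.978, -0.209, 0.0], [0.0, -0.001, -1.0]]
force: [0.2, -0.2, -1.6]
opening: 0.0133
grip_force: 30.0
```

```bash
python3 go.py .4348 .0299 .053 -.2075
```

```text
t 18.65 pos [0.4343 0.0297 0.0621] tool d [0.0003 0.0005 0.0091] turn -0.004 F [ 0.2 -0.2 -1.6] open 0.0133 30.0
```

No contact: the handle is already inside the pocket walls. Continue down to the seat.

>>> steer_hand --offsets '[[[0, 0, 0.002, 0], [0, 0, 0.004, 0], [0, 0, 0.006, 0], [0, 0, 0.006, 0]]]'

```text
time: 19.05
tcp_pos: [0.4344, 0.03, 0.0563]
tool_rot: [[0.21, 0.978, -0.0], [0.978, -0.21, 0.0], [0.0, -0.0, -1.0]]
force: [-0.4, 3.0, 3.6]
opening: 0.013
grip_force: 30.0
```

>>> steer_hand --offsets '[[[0, 0, 0.001, 0], [0, 0, 0.002, 0], [0, 0, 0.002, 0]]]'

```text
time: 19.35
tcp_pos: [0.4344, 0.0299, 0.055]
tool_rot: [[0.21, 0.978, 0.0], [0.978, -0.21, 0.0], [0.0, 0.0, -1.0]]
force: [-2.9, 3.8, 12.8]
opening: 0.013
grip_force: 30.0
```

>>> steer_hand --offsets '[[[0, 0, -0.001, 0], [0, 0, -0.001, 0], [0, 0, -0.001, 0], [0, 0, -0.001, 0]]]' --aperture 0.04

```text
time: 19.75
tcp_pos: [0.4344, 0.0296, 0.0552]
tool_rot: [[0.209, 0.978, -0.0], [0.978, -0.209, -0.0], [-0.0, -0.0, -1.0]]
force: [0.1, -0.2, 1.0]
opening: 0.039
grip_force: 0.0
```

>>> steer_hand --offsets '[[[0, 0, -0.01, 0], [0, 0, -0.03, 0], [0, 0, -0.06, 0], [0, 0, -0.1, 0], [0, 0, -0.14, 0]]]'

```text
time: 20.25
tcp_pos: [0.4338, 0.0297, 0.1972]
tool_rot: [[0.209, 0.978, -0.001], [0.978, -0.209, 0.0], [-0.0, -0.001, -1.0]]
force: [0.8, -0.4, -0.3]
opening: 0.0399
grip_force: 0.0
```

>>> steer_hand --offsets '[[[-0.05, 0, -0.02, 0], [-0.1, 0, -0.04, 0], [-0.15, 0, -0.05, 0], [-0.2, 0, -0.05, 0], [-0.25, 0, -0.05, 0]]]'

```text
time: 20.75
tcp_pos: [0.3833, -0.2084, 0.2469]
tool_rot: [[0.209, 0.978, 0.002], [0.978, -0.209, -0.001], [-0.001, 0.002, -1.0]]
force: [1.3, -0.7, 0.2]
opening: 0.0402
grip_force: 0.0
```

Run:
```python
from bench import robot;import cv2
a=robot.get_image("side")["pixels"][:,:,::-1];b=robot.get_image("top")["pixels"][:,:,::-1]
f=lambda im:cv2.resize(im,(400,500),interpolation=cv2.INTER_CUBIC)
cv2.imwrite("pics/st7.png",cv2.hconcat([f(a[140:240,255:335]),f(b[195:295,200:280])]))
```

```text
(no output)
```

View pics/st7.png

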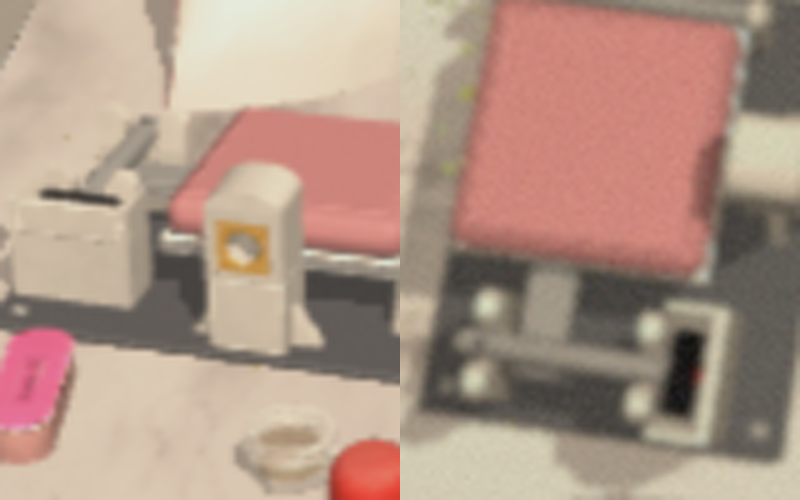

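The pad is flat, the bore is empty, the handle is in its pocket (685,375) and the shaft crosses the tongue between both ears' lobes. The tip is at (462,340) in the top crop and (150,123) in the side crop. I'll check its height.

Run:
```python
from h import *
q=[.5487,.0274,-.2075]
L=lambda P:(rot(q[2]).T@(np.array(P)-np.r_[q[:2],0])).round(4)
t=(200+62/5-.4,195+340/5-.4);s=(255+150/5-.4,140+123/5-.4)
X,f=tri(t,s);print("tip",L(X),f)
for z in (.053,.06,.066): 
    P=W(q,(-.112,-.0195+.071,z));print(z,proj("top",P)-t,proj("side",P)-s)
print("ear lobes L side", [((proj("side",W(q,(x,.0355,.068)))[0]-(255,140))*5).round() for x in(-.093,-.131)])
```

```text
tip [-0.113   0.0489  0.0545] [ 0.1  0.2  0.3 -0. ]
0.053 [[-0.74231613 -0.29854653]] [[0.93774647 0.10047224]]
0.06 [[-1.54789003 -0.42525319]] [[ 0.81171592 -2.17611723]]
0.066 [[-2.24807523 -0.53539941]] [[ 0.70333298 -4.13563854]]
ear lobes L side [array([174., 112.]), array([109., 105.])]
```

The tip is at 54.5 mm against an expected 53, so the pin is seated level. Hand in.

>>> steer_hand --offsets '[[[0, 0, 0, 0], [0, 0, 0, 0], [0, 0, 0, 0]]]' --aperture 0.08

```text
time: 21.15
tcp_pos: [0.3839, -0.2049, 0.2453]
tool_rot: [[0.207, 0.978, -0.0], [0.978, -0.207, 0.001], [0.001, -0.001, -1.0]]
force: [-0.4, 1.0, -0.2]
opening: 0.0603
grip_force: 0.0
```

```bash
python3 -c "
from bench import robot;print(robot.sign_off())"
```

```text
the job is handed in; nothing more can be done
None
```

The job is handed in at about 21 s: the bottle stands in the tray, the pad is pressed flat, and the pin lies in the notches with its handle in the pocket; the gripper is empty and clear of everything, and I saw nothing else disturbed.

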